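# Lay the coffee tray with a single-cup drip filter

### The arm

A 6-joint arm with a two-finger parallel gripper is mounted at the origin on a cart in front of the work surface, level with it; the furniture and walls round the work are solid. World frame = base frame: x ahead of the robot, y to its left, z up, the work surface at z = 0. Lengths are in m, angles in rad, forces in N, time in s.
With the tool pointing down it reaches from about 0.25 to 0.8 m from the base axis. Payload 8.5 kg.
Tool frame: the origin (TCP) lies between the finger pads; the fingertips stand manip.tip_reach ahead of it and the grasp point (between the pads) lies 8 mm behind it (manip.tip_reach is the distance from the TCP to the fingertips, in m); z points along the fingers, y is the line along which they close (so a half turn about z gives the same grasp; the last joint's range is limited). The gripper opens to 85 mm and grips with 20 to 120 N. Pads are 22 mm wide; open, the fingers measure 114 mm over their backs; the gripper's body (76 mm by 85 mm) begins 54 mm behind the grasp point. The pads swing forward as they close: fully open they stand 13 mm farther back than shut.
Start: joints at [-1.126, 0.238, -0.013, 1.319, 0, 1.571], TCP at [0.226, -0.474, 0.242] pointing down, gripper open.
Joint ranges: [-2.66, 2.66], [-1.03, 1.9], [-1.14, 1.46], [-1.82, 2.27], [-1.45, 1.34], [-3.14, 3.14]. Speed limits (rad/s): [2.22, 2.22, 2.79, 3.14, 3.14, 3.14].

### API

Orientations are given as a rotation vector (axis times angle).
In Python, from plant import readout, cams, ticket, manip gives the robot as it stands.
- The arm moves only by the shell command python3 -m jog 'ROWS' [OPENING]. ROWS is JSON, a list of rows, each an object with "dp": the shift along the tool's x, y, z in mm, a list of three; "dr": the turn, a rotation vector about the tool's x, y, z in rad, a list of three. In form: [{"dp": [dx, dy, dz], "dr": [rx, ry, rz]}, ...]. A call has 1 to 5 rows; each row is the pose to reach, as a shift and turn from the pose commanded when the call began, along the tool's axes at that moment; what a row does not reach only later rows make up. A row lasts 1/10 s, in which the tool goes at most 50 mm and 8.59 degrees, less where a joint would pass 70% of its speed; a pose out of reach is approached as far as the arm can. A call with a gripper value outside its range is refused whole. OPENING is the closure, from -1 (fully open) to 1 (shut), so that 0 is half open, set as the call begins (- or left out, the last holds). The fingers move at their own pace and stop on an object; the grip force is fixed at half the most. Time passes only in rows, so rows that repeat a pose let the fingers close. It gives the time, the measured TCP pose, the force, the opening and the grip force at its end, in the units of the state.
- readout.get_state(): the state, without advancing time (a new reading comes with each control period).
- cams.get_image(name): name is "scene" or "top" or "wrist"; returns a dict with "pixels" (480x640x3 uint8, blue, green, red), "fx", "fy", "cx", "cy" (pixels), "position" and "attitude" of the camera in the world; the wrist camera has in their place "mount" (4x4, takes a point from camera to tool coordinates, whose origin is the TCP and whose axes are the flange's). Camera axes: x right, y up, looking along -z (the intrinsics and any distortion apply to the point x, -y, -z); pixel columns grow to the right and rows downward; lengths in m; the calibration is good to about 2 mm. A picture is of the moment at which its call begins: read the wrist's pose just before it. There is no depth.
- ticket.sign_off(): hands the job in; it is judged then, once.
Trained networks look in a picture, given as the dict that the camera call returned (one of the last four; its "shot" number tells which), for a name from the list of things; names that differ only in an ending like _2 or _b are one class to them, and where a whole thing is asked for, a point or a joint stands for the part that bears it (a point fixed in the world has none). Each returns a list of dicts, best first, with "confidence" (0 to 1); they miss things now and then, are a little off and sometimes report something else, mostly with a low value. They report only what shows in the picture. A call takes as long as a camera call. They do not tell look-alikes from the thing itself.
- cams.silhouettes(thing, picture): "pixels" (480x640 bool, what is visible of it).
- cams.landmark_of(thing, picture): "position" ([x, y, z] in m, in world coordinates, good to about 4 mm: a listed point, or the origin of a listed thing).
The state is a dict: "t": time; "q": joint angles; "joint_velocities": joint speeds; "joint_torque": joint torques, N m; "ee_pos": TCP position; "tcp_rot": TCP orientation; "wrist_force": force on the tool from outside, world axes, zero at the start; "ft_torque": the same for the moment, N m; "width": finger opening in m; "finger_force": force on a finger pad.
Only numpy, scipy, OpenCV 4.12 (cv2) and the standard library are available. Lean on these libraries where they do the work, as an engineer would, in place of code of your own. Each camera call takes 0.05 s, during which the arm holds its last target. There are 200 camera calls.

### The job

Lay the coffee tray for one: stand the drinking glass upright in the tray's free round well beside the honey jar, set the steel drip filter on the glass with its foot in the mouth, put the press down inside the filter and close it with the domed lid, and lay the teaspoon in the long groove of the tray next to the two wells. Leave the honey jar in its well, and do not shift the coffee jar behind it.

Things in the scene. Friction and masses are not known exactly. Their poses are not given: they have to be found in the camera images.
- tray: Wooden tray 260 (x) x 150 (y) x 18 mm, steel handle out 17 mm at each short end; cannot shift. Origin: centre of underside, z up. Cork-lined recesses in its top, 4 mm deep (floor z = 14 mm): free round well 74 mm wide at x = 72, y = -22 mm for the glass; well 80 mm wide at x = -72, y = -22 mm holding the honey jar; groove 146 (x) x 34 mm at x = 0, y = 50 mm for the teaspoon (either way round).
- glass: Clear, straight, nearly cylindrical drinking glass, open at the top: 95 mm tall, 66 mm wide at the rim, 59 mm at the foot, wall 3 mm (mouth 60 mm wide). Origin: centre of its underside, z up when upright; 200 g. It can be gripped from outside near the rim.
- filter: Steel drip-filter cup, open on top, 130 g: round chamber 61 to 63 mm wide outside, 55 to 58 inside, to grip, on a brim 92 mm wide; under it a foot 52 mm wide, 8 mm deep, that goes into the glass's mouth. Origin: centre of the foot's underside, z up. Brim z = 8 to 11 mm, chamber floor z = 11, rim z = 64. Seated, its origin is 87 mm above the glass's.
- press: Steel press, 60 g: thin round disc 52 mm wide, 3 mm thick, with a 6 mm stem and a knob 15 mm wide at z = 64 to 82 mm (its top). Origin: centre of the disc's underside, z up. Inside the filter its disc lies on the chamber floor, its origin 11 mm above the filter's, and its knob stands from 11 to 29 mm above the filter's rim.
- lid: Steel domed lid, 80 g: flange 68 mm wide at z = 5 to 8 mm, under it a lip 52 mm wide that drops into the filter's chamber, above it a hollow dome that clears the press (room to z = 38 mm), on top a knob 18 mm wide at z = 45 to 57 mm; top z = 59 mm. Origin: centre of the lip's lower edge, z up. Seated, its origin is 59 mm above the filter's.
- teaspoon: Plain steel teaspoon lying flat, 130 (x) x 26 (y) x 11 mm, 20 g; origin: centre of its footprint at its underside, x along its length, z up.
- honey_jar: Glass jar of honey with a grey metal lid, 66 x 72 x 102 mm, standing in its well in the tray; stays there. Origin: centre of its underside.
- coffee_jar: Tall glass jar of ground coffee with a grey lid, 91 x 91 x 185 mm, a bystander behind the work. Origin: centre of its underside.
There are look-alikes about, which are no part of the job. What is shaped like the glass but red is not meant. What is shaped like the lid but blue is not meant.

How it is judged:
By the outcome, as a careful person would: the job done as asked, in the order asked, and still so for the second after the job is handed in, with the robot touching nothing.
It also fails if it takes over 120 s, if anything falls off the work surface, if the arm or the gripper's body presses on something with over 40 N, if the wrist force passes 120 N, or if a joint passes its speed limit or range.

## Working session

There is one attempt and no reset: what is moved stays moved. The work goes in short steps, Python scripts to look and compute and a shell command to move; the robot and the scene stay as the last step left them, time stands still between calls to the robot, and variables do not carry over. Pictures are saved under pics/ and viewed, at most 14 in all, crops included, and the job is handed in when it is done.

```bash
ls; mkdir -p pics
cat > h.py <<'E'
import numpy as np,cv2
from scipy.spatial.transform import Rotation as R
from plant import readout,cams,ticket,manip
def shot(n,save=None):
    s=readout.get_state(); p=cams.get_image(n)
    if save: cv2.imwrite('pics/'+save,p['pixels'])
    return s,p
E
python3 - <<'E'
from h import *
s,p=shot('top','top.png'); s2,p2=shot('scene','scene.png')
print({k:v for k,v in p.items() if k!='pixels'});print({k:v for k,v in p2.items() if k!='pixels'})
print(s,manip.tip_reach)
for n in 'tray glass filter press lid teaspoon honey_jar coffee_jar'.split():
    for q in (p,p2):
        print(n,[(np.round(d['position'],3),round(d['confidence'],2)) for d in cams.landmark_of(n,q)])
E
```

```text
pics
{'fx': 440.4547403927792, 'fy': 440.4547403927792, 'cx': 319.6683751099708, 'cy': 238.296409438834, 'position': array([0.44993829, 0.15399943, 0.92057121]), 'attitude': array([ 0.05906659, -0.08150508, -1.56495797]), 'shot': 1}
{'fx': 434.59257360060735, 'fy': 434.59257360060735, 'cx': 312.3942557791823, 'cy': 238.52562440273368, 'position': array([0.10370033, 0.66664665, 0.59795401]), 'attitude': array([ 0.37493866, -1.07839749, -2.2194127 ]), 'shot': 2}
{'t': 0.0, 'q': array([-1.12599356e+00,  2.38805887e-01, -1.42612547e-02,  1.31918372e+00,
       -1.89493871e-05,  1.57078379e+00]), 'joint_velocities': array([-0.00021962, -0.00076466,  0.00033426, -0.00066213, -0.00191171,
        0.00052527]), 'joint_torque': array([-1.15034560e-03, -5.38783729e+01,  3.46433687e+01,  1.86180754e-02,
       -2.05003050e-05, -1.10963799e-05]), 'ee_pos': array([ 0.22572171, -0.4735606 ,  0.24166171]), 'tcp_rot': array([-3.06283298e+00, -6.92656132e-01,  5.32737659e-04]), 'wrist_force': array([ 0.31093272, -0.70534885, -0.10603659]), 'ft_torque': array([ 0.01013617, -0.04847576, -0.04188009]), 
[... 318 characters left out ...]
84), (array([ 0.561,  0.17 , -0.003]), 0.72)]
filter [(array([0.416, 0.173, 0.003]), 0.79), (array([ 0.459, -0.053,  0.011]), 0.69)]
filter [(array([0.415, 0.168, 0.   ]), 0.8)]
press [(array([ 0.546,  0.3  , -0.002]), 0.69)]
press [(array([0.553, 0.299, 0.001]), 0.61)]
lid [(array([0.365, 0.442, 0.001]), 0.95), (array([ 0.394,  0.31 , -0.003]), 0.9)]
lid [(array([ 0.367,  0.438, -0.   ]), 0.74), (array([0.396, 0.309, 0.002]), 0.69)]
teaspoon [(array([0.499, 0.426, 0.002]), 0.89)]
teaspoon [(array([0.504, 0.429, 0.002]), 0.95)]
honey_jar [(array([ 0.46 , -0.054,  0.012]), 0.78)]
honey_jar [(array([ 0.46 , -0.053,  0.012]), 0.7)]
coffee_jar [(array([0.73 , 0.118, 0.   ]), 0.66)]
coffee_jar []
```

View pics/top.png

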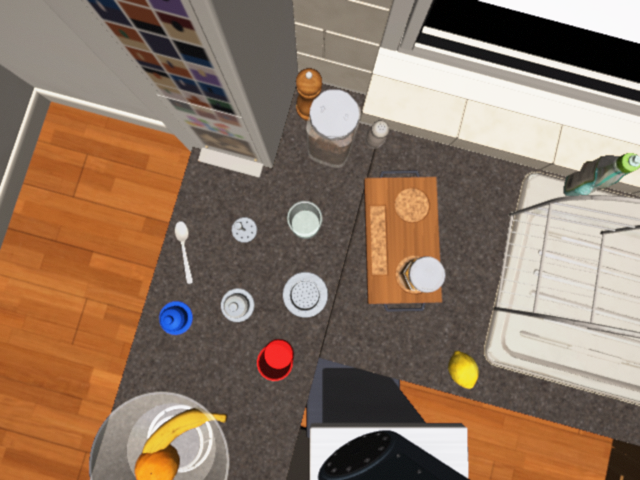

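View pics/scene.png

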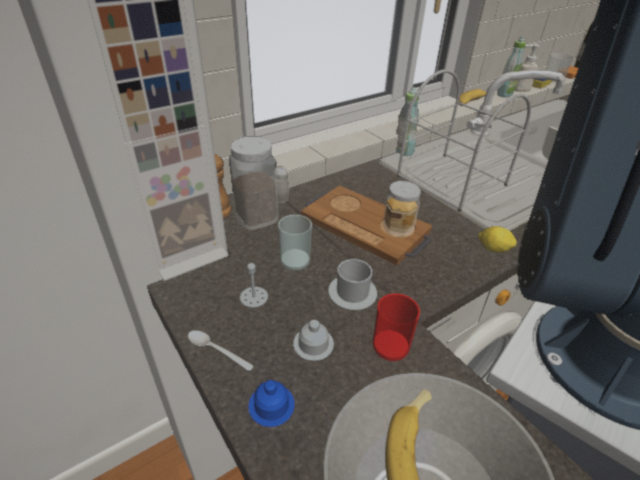

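Top view: the clear glass is at (305,219) and the red look-alike at (277,360). The steel lid is at (237,305) and the blue look-alike at (176,318). The filter is at (305,294), the press at (244,229) and the spoon at (185,252). The tray is at (404,240), with its free well at (411,204). I'll use the clear glass and the grey lid, which fit the description, and confirm both in one crop.

```bash
cat >> h.py <<'E'
def ray(p,uv,z):
    r=R.from_rotvec(p['attitude']).as_matrix(); 
    d=np.c_[(uv[:,0]-p['cx'])/p['fx'],-(uv[:,1]-p['cy'])/p['fy'],-np.ones(len(uv))]@r.T
    o=p['position']; return o+d*((z-o[2])/d[:,2])[:,None]
def outline(name,p,z):
    m=cams.silhouettes(name,p)[0]['pixels'].astype(np.uint8)
    c=max(cv2.findContours(m,cv2.RETR_EXTERNAL,cv2.CHAIN_APPROX_NONE)[0],key=cv2.contourArea)[:,0].astype(float)
    return ray(p,c,z)[:,:2]
E
python3 - <<'E'
from h import *
s,p=shot('top')
for n,z in (('tray',.018),('teaspoon',.004)):
    w=outline(n,p,z); print(n,cv2.minAreaRect((w*1000).astype(np.float32)))
print('wells',ray(p,np.array([[411,204.],[378,240.]]),.014))
h=cams.get_image('wrist');print(h['mount'],h['fx'])
print(R.from_rotvec(readout.get_state()['tcp_rot']).as_matrix().round(3))
cv2.imwrite('pics/crop.png',cv2.resize(p['pixels'][190:390,150:340],None,fx=3,fy=3)[:600])
E
```

```text
tray ((528.7357177734375, -27.94769287109375), (294.4130859375, 155.27877807617188), 1.4628671407699585)
teaspoon ((543.9678344726562, 429.9354553222656), (37.987483978271484, 24.871301651000977), 1.904577612876892)
wells [[ 0.60427849 -0.04920162  0.014     ]
 [ 0.5284799   0.02042154  0.014     ]]
[[ 4.46335491e-04  9.46065102e-01  3.23976270e-01  8.38596029e-02]
 [ 9.99999438e-01 -7.33775065e-04  7.65067582e-04 -1.16673150e-03]
 [ 9.61529449e-04  3.23975746e-01 -9.46064898e-01 -1.31737957e-01]
 [ 0.00000000e+00  0.00000000e+00  0.00000000e+00  1.00000000e+00]] 379.27862923342394
[[ 0.903  0.43  -0.   ]
 [ 0.43  -0.903  0.   ]
 [-0.    -0.    -1.   ]]
```

View pics/crop.png

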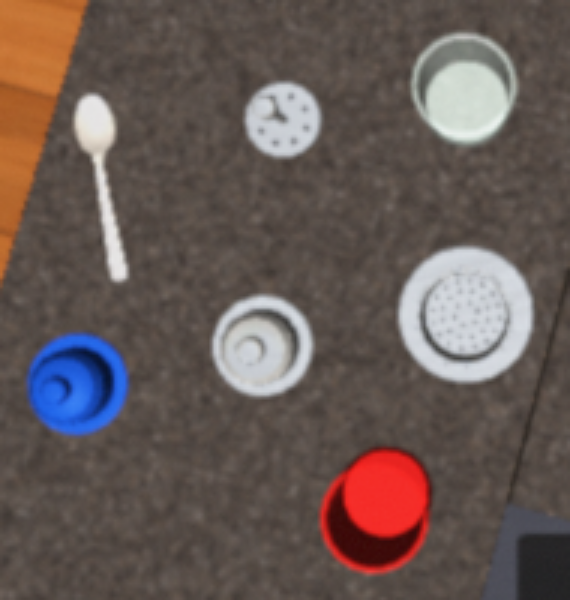

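The crop confirms it: clear glass at (463,85), grey steel lid at (262,345). The red and blue ones are the look-alikes. Now I'll move above the glass.

```bash
cat > to.py <<'E'
import sys
from h import *
# to.py x y z heading_deg : dp (mm), dr (rad) from the measured pose, tool pointing down
x,y,z,a=map(float,sys.argv[1:]); s=readout.get_state()
M=R.from_rotvec(s['tcp_rot']).as_matrix(); a=np.radians(a)
T=np.array([[np.cos(a),np.sin(a),0],[np.sin(a),-np.cos(a),0],[0,0,-1]])
print('t',round(s['t'],2),'dp',(M.T@(np.array([x,y,z])-s['ee_pos'])*1000).round(1),'dr',R.from_matrix(M.T@T).as_rotvec().round(3),'w',round(s['width'],4))
E
python3 -m jog '[{"dp":[585,-439,40],"dr":[0,0,-1.126]},{"dp":[585,-439,40],"dr":[0,0,-1.126]},{"dp":[585,-439,40],"dr":[0,0,-1.126]},{"dp":[585,-439,40],"dr":[0,0,-1.126]},{"dp":[585,-439,40],"dr":[0,0,-1.126]}]' -1
python3 to.py 0.565 0.174 0.2 90
```

```text
t: 1.6
ee_pos: [0.3421, -0.251, 0.2287]
tcp_rot: [2.592, 1.774, 0.0]
wrist_force: [1.0, -0.9, 0.3]
width: 0.0853
finger_force: 0.0
t 1.6 dp [476.9  53.9  28.7] dr [ 0.001  0.    -0.37 ] w 0.0853
```

```bash
python3 -m jog '[{"dp":[477,54,29],"dr":[0,0,-0.37]},{"dp":[477,54,29],"dr":[0,0,-0.37]},{"dp":[477,54,29],"dr":[0,0,-0.37]},{"dp":[477,54,29],"dr":[0,0,-0.37]},{"dp":[477,54,29],"dr":[0,0,-0.37]}]'
python3 to.py 0.565 0.174 0.2 90
```

```text
t: 2.1
ee_pos: [0.4595, -0.0303, 0.2137]
tcp_rot: [2.227, 2.215, 0.001]
wrist_force: [0.9, 0.0, -0.8]
width: 0.0855
finger_force: 0.0
t 2.1 dp [204.9 104.4  13.8] dr [ 0.001  0.    -0.006] w 0.0855
```

Then look from above the glass; a reusable "see" helper gives landmarks from the wrist.

```bash
cat > see.py <<'E'
import sys
from h import *
# see.py name z_circle : wrist look; landmark, plus outline centre on a plane at z
name=sys.argv[1]; s,p=shot('wrist',sys.argv[3] if len(sys.argv)>3 else None)
M=R.from_rotvec(s['tcp_rot']).as_matrix(); W=np.eye(4); W[:3,:3]=M; W[:3,3]=s['ee_pos']; W=W@p['mount']
p2=dict(p,position=W[:3,3],attitude=R.from_matrix(W[:3,:3]).as_rotvec())
for d in cams.landmark_of(name,p): print('lm',np.round(d['position'],4),round(d['confidence'],2))
try:
    w=outline(name,dict(p2) if 0 else p,0) if 0 else None
    m=cams.silhouettes(name,p)[0]['pixels'].astype(np.uint8)
    c=max(cv2.findContours(m,cv2.RETR_EXTERNAL,cv2.CHAIN_APPROX_NONE)[0],key=cv2.contourArea)[:,0].astype(float)
    w=ray(p2,c,float(sys.argv[2]))[:,:2]*1000
    print('px',c.min(0),c.max(0),'rect',cv2.minAreaRect(w.astype(np.float32)),'x',w[:,0].min().round(1),w[:,0].max().round(1),'y',w[:,1].min().round(1),w[:,1].max().round(1))
except Exception as e: print(e)
E
python3 -m jog '[{"dp":[205,104,14],"dr":[0,0,-0.006]},{"dp":[205,104,14],"dr":[0,0,-0.006]},{"dp":[205,104,14],"dr":[0,0,-0.006]},{"dp":[205,104,14],"dr":[0,0,-0.006]},{"dp":[205,104,14],"dr":[0,0,-0.006]}]'
python3 -m jog '[{"dp":[0,0,0],"dr":[0,0,0]},{"dp":[0,0,0],"dr":[0,0,0]}]'
python3 see.py glass 0.095 w1.png; python3 to.py 0.565 0.174 0.08 90
```

```text
t: 2.6
ee_pos: [0.5651, 0.1753, 0.199]
tcp_rot: [-2.219, -2.223, -0.001]
wrist_force: [0.5, -0.8, 0.2]
width: 0.0856
finger_force: 0.0
t: 2.8
ee_pos: [0.5637, 0.1724, 0.199]
tcp_rot: [-2.22, -2.223, 0.002]
wrist_force: [-0.7, 0.5, -0.5]
width: 0.0853
finger_force: 0.0
lm [5.629e-01 1.713e-01 4.000e-04] 0.82
lm [0.2949 0.2235 0.0006] 0.57
px [273. 179.] [372. 292.] rect ((560.3026733398438, 178.51220703125), (64.77079772949219, 76.06845092773438), 24.496368408203125) x 529.2 594.6 y 141.0 218.7
t 2.95 dp [  3.1   1.4 119.8] dr [-0.     0.    -0.001] w 0.0856
```

View pics/w1.png

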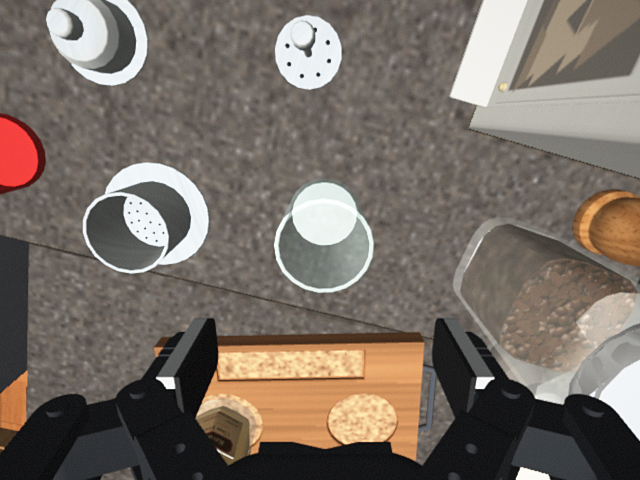

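View: the glass rim is centred at about (324,246), which puts it at (0.562, 0.173). The path down is clear.

```bash
python3 -m jog '[{"dp":[1,-2,40],"dr":[0,0,0]},{"dp":[1,-2,80],"dr":[0,0,0]},{"dp":[1,-2,110],"dr":[0,0,0]},{"dp":[1,-2,121],"dr":[0,0,0]},{"dp":[1,-2,121],"dr":[0,0,0]}]'
python3 -m jog '[{"dp":[0,0,0],"dr":[0,0,0]},{"dp":[0,0,0],"dr":[0,0,0]},{"dp":[0,0,0],"dr":[0,0,0]},{"dp":[0,0,0],"dr":[0,0,0]},{"dp":[0,0,0],"dr":[0,0,0]}]' 1
python3 -m jog '[{"dp":[0,0,0],"dr":[0,0,0]},{"dp":[0,0,-10],"dr":[0,0,0]},{"dp":[0,0,-45],"dr":[0,0,0]},{"dp":[0,0,-70],"dr":[0,0,0]},{"dp":[0,0,-70],"dr":[0,0,0]}]'
python3 to.py 0.6035 -0.049 0.15 90
```

```text
t: 3.45
ee_pos: [0.5612, 0.1719, 0.0779]
tcp_rot: [-2.222, -2.219, 0.003]
wrist_force: [-0.4, -0.3, 0.6]
width: 0.0856
finger_force: 0.0
t: 3.95
ee_pos: [0.5631, 0.1731, 0.0813]
tcp_rot: [2.22, 2.22, 0.005]
wrist_force: [-1.6, -1.9, 7.5]
width: 0.0642
finger_force: 65.3
t: 4.45
ee_pos: [0.5644, 0.1737, 0.1537]
tcp_rot: [2.219, 2.219, 0.011]
wrist_force: [0.7, -0.3, -2.0]
width: 0.0645
finger_force: 67.2
t 4.45 dp [-222.7   39.1    3.5] dr [ 0.007 -0.002  0.   ] w 0.0645
```

```bash
python3 -m jog '[{"dp":[-40,7,0],"dr":[0,0,0]},{"dp":[-85,15,0],"dr":[0,0,0]},{"dp":[-130,23,0],"dr":[0,0,0]},{"dp":[-175,31,0],"dr":[0,0,0]},{"dp":[-210,37,0],"dr":[0,0,0]}]'
python3 -m jog '[{"dp":[-13,2,10],"dr":[0,0,0]},{"dp":[-13,2,20],"dr":[0,0,0]},{"dp":[-13,2,20],"dr":[0,0,0]},{"dp":[-13,2,20],"dr":[0,0,0]}]'
python3 - <<'E'
from h import *
s,p=shot('top'); cv2.imwrite('pics/t2.png',cv2.resize(p['pixels'][160:320,340:460],None,fx=3,fy=3))
E
python3 see.py tray 0.018 w2.png; python3 to.py 0.6035 -0.049 0.095 90
```

```text
t: 4.95
ee_pos: [0.5991, -0.0395, 0.1487]
tcp_rot: [2.222, 2.22, 0.0]
wrist_force: [1.2, 0.9, -2.5]
width: 0.0643
finger_force: 67.1
t: 5.35
ee_pos: [0.6005, -0.0487, 0.1282]
tcp_rot: [-2.219, -2.222, 0.001]
wrist_force: [-0.5, 0.4, -1.5]
width: 0.0645
finger_force: 67.1
lm [ 0.5317 -0.0314  0.004 ] 0.86
list index out of range
t 5.55 dp [-0.   2.3 34. ] dr [ 0.001 -0.     0.001] w 0.0647
```

View pics/w2.png

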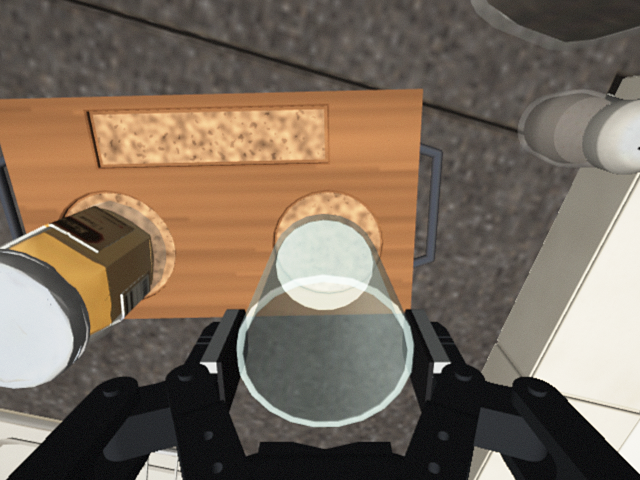

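The free well spans about 274–382 px in x, with its top edge at row 192. The groove has corners at (90,110) and (328,162). I'll turn those into positions.

```bash
cat > px.py <<'E'
import sys,json
from h import *
# px.py z [[u,v],...] : wrist pixels of a fresh shot pose -> world at height z
s,p=shot('wrist'); W=np.eye(4); W[:3,:3]=R.from_rotvec(s['tcp_rot']).as_matrix(); W[:3,3]=s['ee_pos']; W=W@p['mount']
p2=dict(p,position=W[:3,3],attitude=R.from_matrix(W[:3,:3]).as_rotvec())
print(s['ee_pos'],(ray(p2,np.array(json.loads(sys.argv[2]),float),float(sys.argv[1]))*1000).round(1))
E
python3 px.py 0.018 '[[274,240],[382,240],[328,192],[89,111],[328,105],[328,163],[99,167],[421,89],[411,314]]'
```

```text
[ 0.60122801 -0.04897986  0.12902546] [[ 566.7  -45.    18. ]
 [ 639.6  -44.9   18. ]
 [ 603.   -12.2   18. ]
 [ 458.4   37.    18. ]
 [ 602.8   40.7   18. ]
 [ 602.9    6.3   18. ]
 [ 458.1    3.5   18. ]
 [ 658.    49.7   18. ]
 [ 663.4 -101.2   18. ]]
```

```bash
python3 -m jog '[{"dp":[0,2,10],"dr":[0,0,0]},{"dp":[0,2,22],"dr":[0,0,0]},{"dp":[0,2,30],"dr":[0,0,0]},{"dp":[0,2,32],"dr":[0,0,0]},{"dp":[0,2,33],"dr":[0,0,0]}]'
python3 -m jog '[{"dp":[0,0,1],"dr":[0,0,0]},{"dp":[0,0,1],"dr":[0,0,0]}]'
```

```text
t: 6.1
ee_pos: [0.6021, -0.05, 0.0954]
tcp_rot: [-2.221, -2.22, 0.002]
wrist_force: [-5.8, 0.8, 12.6]
width: 0.0643
finger_force: 68.4
t: 6.3
ee_pos: [0.6021, -0.05, 0.0953]
tcp_rot: [-2.221, -2.221, 0.001]
wrist_force: [-6.6, 1.0, 12.2]
width: 0.0643
finger_force: 68.5
```

```bash
python3 -m jog '[{"dp":[0,0,0],"dr":[0,0,0]},{"dp":[0,0,0],"dr":[0,0,0]},{"dp":[0,0,0],"dr":[0,0,0]},{"dp":[0,0,0],"dr":[0,0,0]},{"dp":[0,0,0],"dr":[0,0,0]}]' -1
python3 -m jog '[{"dp":[0,0,-15],"dr":[0,0,0]},{"dp":[0,0,-50],"dr":[0,0,0]},{"dp":[0,0,-95],"dr":[0,0,0]},{"dp":[0,0,-115],"dr":[0,0,0]},{"dp":[0,0,-115],"dr":[0,0,0]}]'
python3 see.py glass 0.109; python3 to.py 0.415 0.170 0.19 90
```

```text
t: 6.8
ee_pos: [0.6031, -0.05, 0.0944]
tcp_rot: [-2.221, -2.221, 0.0]
wrist_force: [0.1, 0.4, -0.1]
width: 0.0855
finger_force: 0.0
t: 7.3
ee_pos: [0.6047, -0.0502, 0.2131]
tcp_rot: [2.218, 2.218, 0.006]
wrist_force: [1.5, -0.0, 0.3]
width: 0.0855
finger_force: 0.0
lm [ 0.602  -0.0506  0.014 ] 0.67
px [270. 179.] [368. 293.] rect ((599.49951171875, -44.611289978027344), (65.1311264038086, 76.91407775878906), 23.253721237182617) x 568.9 633.7 y -82.3 -3.9
t 7.45 dp [ 220.  -187.6   18.8] dr [-0.001 -0.    -0.   ] w 0.085
```

```bash
python3 -m jog '[{"dp":[38,-32,4],"dr":[0,0,0]},{"dp":[75,-64,8],"dr":[0,0,0]},{"dp":[112,-96,10],"dr":[0,0,0]},{"dp":[149,-128,15],"dr":[0,0,0]},{"dp":[185,-158,18],"dr":[0,0,0]}]'
python3 -m jog '[{"dp":[30,-25,0],"dr":[0,0,0]},{"dp":[35,-30,0],"dr":[0,0,0]},{"dp":[35,-30,0],"dr":[0,0,0]},{"dp":[35,-30,0],"dr":[0,0,0]}]'
python3 see.py filter 0.0095 ; python3 to.py 0.415 0.170 0.045 90
```

```text
t: 7.95
ee_pos: [0.4425, 0.1357, 0.1898]
tcp_rot: [-2.221, -2.22, 0.004]
wrist_force: [0.6, 1.6, 0.9]
width: 0.0852
finger_force: 0.0
t: 8.35
ee_pos: [0.4153, 0.1695, 0.191]
tcp_rot: [2.221, 2.222, -0.001]
wrist_force: [-0.2, 0.5, -0.9]
width: 0.0857
finger_force: 0.0
lm [ 0.4134  0.1693 -0.0029] 0.84
px [272. 160.] [379. 274.] rect ((414.3112487792969, 169.5311279296875), (98.02021789550781, 91.24205017089844), 62.1394157409668) x 370.2 461.3 y 117.8 218.5
t 8.5 dp [  0.9  -0.7 146.3] dr [-0.     0.    -0.002] w 0.0854
```

```bash
python3 -m jog '[{"dp":[1,-1,45],"dr":[0,0,0]},{"dp":[2,0,90],"dr":[0,0,0]},{"dp":[2,0,130],"dr":[0,0,0]},{"dp":[2,0,146],"dr":[0,0,0]},{"dp":[2,0,146],"dr":[0,0,0]}]'
python3 -m jog '[{"dp":[0,0,0],"dr":[0,0,0]},{"dp":[0,0,0],"dr":[0,0,0]},{"dp":[0,0,0],"dr":[0,0,0]},{"dp":[0,0,0],"dr":[0,0,0]},{"dp":[0,0,0],"dr":[0,0,0]}]' 1
python3 -m jog '[{"dp":[0,0,0],"dr":[0,0,0]},{"dp":[0,0,-15],"dr":[0,0,0]},{"dp":[0,0,-55],"dr":[0,0,0]},{"dp":[0,0,-100],"dr":[0,0,0]},{"dp":[0,0,-145],"dr":[0,0,0]}]'
python3 -m jog '[{"dp":[0,0,0],"dr":[0,0,0]},{"dp":[0,0,0],"dr":[0,0,0]}]'
python3 see.py filter 0.0 w3.png; python3 to.py 0.602 -0.0495 0.19 90
```

```text
t: 9.0
ee_pos: [0.4138, 0.1705, 0.0433]
tcp_rot: [-2.222, -2.218, 0.007]
wrist_force: [-0.1, 0.2, 0.6]
width: 0.0857
finger_force: 0.0
t: 9.5
ee_pos: [0.4162, 0.1722, 0.0472]
tcp_rot: [2.221, 2.22, 0.004]
wrist_force: [-1.0, -2.9, 7.6]
width: 0.0602
finger_force: 64.8
t: 10.0
ee_pos: [0.4149, 0.1719, 0.1932]
tcp_rot: [2.221, 2.221, 0.002]
wrist_force: [1.8, 1.2, -1.9]
width: 0.06
finger_force: 65.5
t: 10.2
ee_pos: [0.4158, 0.1723, 0.1922]
tcp_rot: [2.22, 2.22, 0.006]
wrist_force: [-0.7, -0.4, -2.0]
width: 0.0606
finger_force: 65.7
lm [0.4154 0.1729 0.1477] 0.78
px [233. 204.] [417. 429.] rect ((417.06781005859375, 58.36632537841797), (173.44554138183594, 248.81912231445312), 1.0429444313049316) x 329.6 503.3 y -66.1 182.7
t 10.35 dp [-221.1  187.7   -0.6] dr [-0.002  0.001 -0.   ] w 0.0603
```

View pics/w3.png

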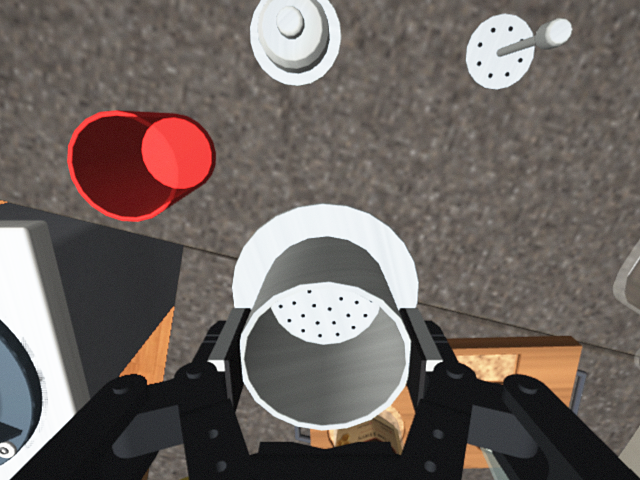

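Filter is held level, rim centred between the pads at (325,355). Carry it over the glass.

```bash
python3 -m jog '[{"dp":[-38,32,0],"dr":[0,0,0]},{"dp":[-75,64,0],"dr":[0,0,0]},{"dp":[-112,96,0],"dr":[0,0,0]},{"dp":[-149,127,0],"dr":[0,0,0]},{"dp":[-185,157,0],"dr":[0,0,0]}]'
python3 -m jog '[{"dp":[-25,21,0],"dr":[0,0,0]},{"dp":[-36,31,5],"dr":[0,0,0]},{"dp":[-36,31,10],"dr":[0,0,0]},{"dp":[-36,31,15],"dr":[0,0,0]},{"dp":[-36,31,15],"dr":[0,0,0]}]'
python3 -m jog '[{"dp":[0,0,0],"dr":[0,0,0]},{"dp":[0,0,0],"dr":[0,0,0]}]'
python3 see.py glass 0.109 w4.png;python3 see.py filter 0.109; python3 to.py 0.602 -0.0495 0.1475 90
```

```text
t: 10.85
ee_pos: [0.5724, -0.0148, 0.1889]
tcp_rot: [-2.22, -2.22, 0.003]
wrist_force: [0.7, 1.0, -0.0]
width: 0.0601
finger_force: 65.6
t: 11.35
ee_pos: [0.6015, -0.0478, 0.1743]
tcp_rot: [-2.218, -2.221, 0.003]
wrist_force: [-0.8, -0.5, -1.3]
width: 0.0602
finger_force: 65.7
t: 11.55
ee_pos: [0.6028, -0.0482, 0.1761]
tcp_rot: [2.22, 2.222, 0.001]
wrist_force: [-0.3, -1.5, -1.2]
width: 0.06
finger_force: 65.7
lm [ 0.6014 -0.0507  0.1317] 0.43
px [290. 190.] [355. 208.] rect ((601.12744140625, -6.336147308349609), (34.90105056762695, 9.512979507446289), 1.004235863685608) x 583.8 618.7 y -11.4 -1.6
lm [ 0.602  -0.0515  0.1314] 0.64
px [232. 203.] [417. 429.] rect ((602.6671142578125, -85.79422760009766), (153.449462890625, 107.16947174072266), 89.97635650634766) x 549.1 656.3 y -162.5 -9.1
t 11.85 dp [-0.6 -1.  28.3] dr [ 0. -0.  0.] w 0.0602
```

View pics/w4.png

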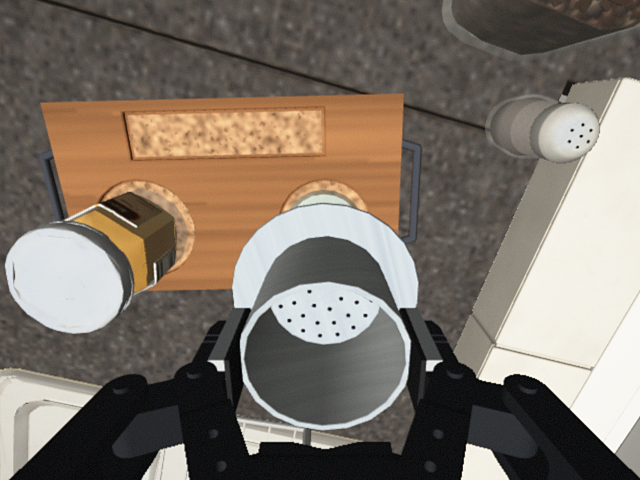

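The glass foot shows at (323,199), centred under the brim. Lower gently.

```bash
python3 -m jog '[{"dp":[-1,-1,8],"dr":[0,0,0]},{"dp":[-1,-1,16],"dr":[0,0,0]},{"dp":[-1,-1,22],"dr":[0,0,0]},{"dp":[-1,-1,25],"dr":[0,0,0]},{"dp":[-1,-1,27],"dr":[0,0,0]}]'
python3 -m jog '[{"dp":[0,0,2],"dr":[0,0,0]},{"dp":[0,0,2],"dr":[0,0,0]}]'
```

```text
t: 12.35
ee_pos: [0.6019, -0.0501, 0.1482]
tcp_rot: [-2.221, -2.221, 0.001]
wrist_force: [-3.8, 0.8, 15.4]
width: 0.0602
finger_force: 67.3
t: 12.55
ee_pos: [0.6018, -0.0501, 0.1482]
tcp_rot: [2.221, 2.221, 0.001]
wrist_force: [-5.0, 0.5, 12.6]
width: 0.0601
finger_force: 67.2
```

Contact is at the expected seated height; foot-on-rim would be 8 mm higher. Release, then go to the press.

```bash
python3 -m jog '[{"dp":[0,0,0],"dr":[0,0,0]},{"dp":[0,0,0],"dr":[0,0,0]},{"dp":[0,0,0],"dr":[0,0,0]},{"dp":[0,0,0],"dr":[0,0,0]},{"dp":[0,0,0],"dr":[0,0,0]}]' -1
python3 -m jog '[{"dp":[0,0,-15],"dr":[0,0,0]},{"dp":[0,0,-50],"dr":[0,0,0]},{"dp":[0,0,-95],"dr":[0,0,0]},{"dp":[0,0,-115],"dr":[0,0,0]},{"dp":[0,0,-115],"dr":[0,0,0]}]'
python3 see.py filter 0.1105 w5.png; python3 to.py 0.549 0.300 0.25 90
```

```text
t: 13.05
ee_pos: [0.6021, -0.05, 0.1464]
tcp_rot: [-2.221, -2.221, 0.0]
wrist_force: [-0.1, -0.2, 0.3]
width: 0.0852
finger_force: 0.0
t: 13.55
ee_pos: [0.6035, -0.0501, 0.265]
tcp_rot: [2.218, 2.218, 0.006]
wrist_force: [0.7, 0.1, 0.2]
width: 0.0857
finger_force: 0.0
lm [ 0.5986 -0.055   0.1002] 0.66
px [264. 168.] [379. 294.] rect ((600.08251953125, -54.293128967285156), (102.21148681640625, 90.59577178955078), 67.87541961669922) x 556.3 647.0 y -108.2 -3.9
t 13.7 dp [350.  -52.7  10.6] dr [-0.001 -0.    -0.   ] w 0.0853
```

View pics/w5.png

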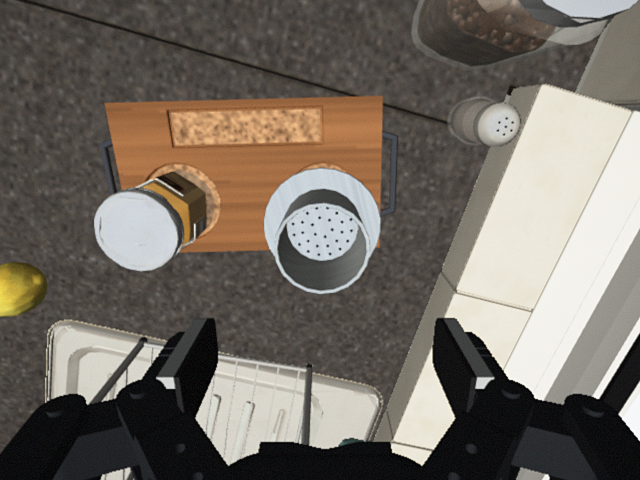

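```bash
python3 px.py 0.165 '[[275,248],[369,248],[322,293.5]]'; python3 -m jog '[{"dp":[45,-7,0],"dr":[0,0,0]},{"dp":[95,-14,0],"dr":[0,0,0]},{"dp":[145,-22,0],"dr":[0,0,0]},{"dp":[190,-29,5],"dr":[0,0,0]},{"dp":[240,-36,10],"dr":[0,0,0]}]'
python3 -m jog '[{"dp":[45,-7,10],"dr":[0,0,0]},{"dp":[90,-14,40],"dr":[0,0,0]},{"dp":[110,-17,70],"dr":[0,0,0]},{"dp":[110,-17,80],"dr":[0,0,0]},{"dp":[110,-17,80],"dr":[0,0,0]}]'
python3 -m jog '[{"dp":[0,0,0],"dr":[0,0,0]}]'
python3 see.py press 0.002 w6.png; python3 to.py 0.549 0.300 0.0665 90
```

```text
[ 0.60166496 -0.05000008  0.26048129] [[569.5 -46.1 165. ]
 [629.3 -46.1 165. ]
 [599.4 -78.2 165. ]]
t: 14.25
ee_pos: [0.5651, 0.1907, 0.2503]
tcp_rot: [-2.221, -2.22, 0.003]
wrist_force: [1.2, 0.5, -0.1]
width: 0.0855
finger_force: 0.0
t: 14.75
ee_pos: [0.5475, 0.2987, 0.1688]
tcp_rot: [-2.219, -2.222, 0.008]
wrist_force: [-0.7, -0.8, 0.3]
width: 0.0854
finger_force: 0.0
t: 14.85
ee_pos: [0.5494, 0.2983, 0.1719]
tcp_rot: [2.222, 2.22, -0.001]
wrist_force: [0.2, -0.2, 0.6]
width: 0.0853
finger_force: 0.0
lm [0.5483 0.2959 0.0024] 0.57
px [295. 187.] [357. 261.] rect ((551.4364624023438, 298.775390625), (52.05843734741211, 58.66104507446289), 36.827327728271484) x 524.4 575.6 y 263.7 327.4
t 15.0 dp [  1.5  -1.3 106.6] dr [ 0.002 -0.001 -0.002] w 0.0849
```

View pics/w6.png

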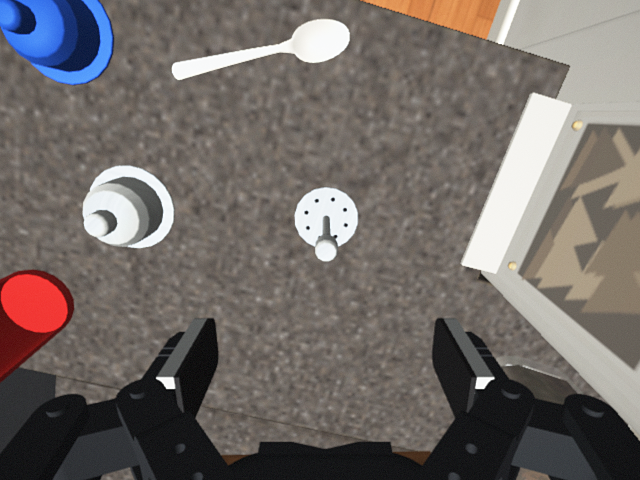

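```bash
python3 px.py 0.082 '[[326,251]]'; python3 px.py 0.003 '[[326,218]]'; python3 to.py 0.55 0.300 0.0665 90
```

```text
[0.55011594 0.29843451 0.17311356] [[550.7 301.9  82. ]]
[0.55001988 0.29854037 0.17304923] [[551.1 302.2   3. ]]
t 15.1 dp [ 1.300e+00 -1.000e-01  1.064e+02] dr [ 0.002 -0.001 -0.001] w 0.0852
```

```bash
python3 -m jog '[{"dp":[3,0,40],"dr":[0,0,0]},{"dp":[3,0,80],"dr":[0,0,0]},{"dp":[3,0,102],"dr":[0,0,0]},{"dp":[3,0,106],"dr":[0,0,0]},{"dp":[3,0,106],"dr":[0,0,0]}]'
python3 -m jog '[{"dp":[0,0,0],"dr":[0,0,0]},{"dp":[0,0,0],"dr":[0,0,0]},{"dp":[0,0,0],"dr":[0,0,0]},{"dp":[0,0,0],"dr":[0,0,0]},{"dp":[0,0,0],"dr":[0,0,0]}]' 1
python3 -m jog '[{"dp":[0,0,0],"dr":[0,0,0]},{"dp":[0,0,0],"dr":[0,0,0]},{"dp":[0,0,0],"dr":[0,0,0]},{"dp":[0,0,0],"dr":[0,0,0]},{"dp":[0,0,0],"dr":[0,0,0]}]'
```

```text
t: 15.6
ee_pos: [0.5493, 0.302, 0.066]
tcp_rot: [-2.222, -2.221, 0.0]
wrist_force: [-0.5, -0.7, 0.3]
width: 0.0856
finger_force: 0.0
t: 16.1
ee_pos: [0.5494, 0.3024, 0.0661]
tcp_rot: [2.221, 2.221, 0.001]
wrist_force: [2.7, -0.7, 8.7]
width: 0.0131
finger_force: 59.7
t: 16.6
ee_pos: [0.5496, 0.3025, 0.0661]
tcp_rot: [2.221, 2.221, 0.002]
wrist_force: [1.8, 0.2, 4.5]
width: 0.0127
finger_force: 58.6
```

```bash
python3 -m jog '[{"dp":[0,0,-15],"dr":[0,0,0]},{"dp":[0,0,-55],"dr":[0,0,0]},{"dp":[0,0,-100],"dr":[0,0,0]},{"dp":[0,0,-145],"dr":[0,0,0]},{"dp":[0,0,-190],"dr":[0,0,0]}]'
python3 -m jog '[{"dp":[0,0,-5],"dr":[0,0,0]},{"dp":[0,0,-5],"dr":[0,0,0]},{"dp":[0,0,-5],"dr":[0,0,0]}]'
python3 see.py press 0.194 w7.png; python3 to.py 0.602 -0.0495 0.262 90
```

```text
t: 17.1
ee_pos: [0.5484, 0.302, 0.2569]
tcp_rot: [-2.221, -2.221, 0.002]
wrist_force: [0.3, 0.8, 0.6]
width: 0.0126
finger_force: 58.6
t: 17.4
ee_pos: [0.5485, 0.302, 0.2589]
tcp_rot: [-2.221, -2.221, 0.004]
wrist_force: [0.5, -0.4, -0.5]
width: 0.0126
finger_force: 58.6
px [280. 231.] [371. 377.] rect ((553.5968627929688, 280.53277587890625), (51.386383056640625, 93.0070571899414), 15.13524055480957) x 522.7 574.3 y 231.2 326.5
t 17.55 dp [-351.4   53.5   -2.9] dr [-0.003  0.001  0.   ] w 0.0123
```

View pics/w7.png

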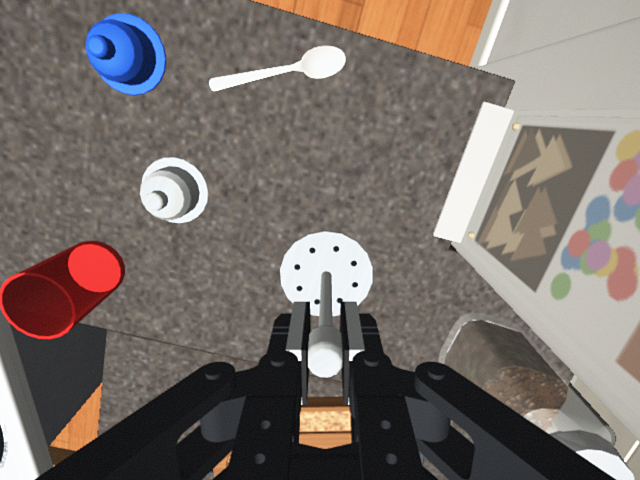

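Press held upright; the disc (280–371, 231–~315 px) is centred on the TCP in x and about 1 mm toward -y. Carry it over the filter.

```bash
python3 -m jog '[{"dp":[-45,7,-1],"dr":[0,0,0]},{"dp":[-95,14,-2],"dr":[0,0,0]},{"dp":[-145,22,-3],"dr":[0,0,0]},{"dp":[-190,29,-3],"dr":[0,0,0]},{"dp":[-238,36,-3],"dr":[0,0,0]}]'
python3 -m jog '[{"dp":[-45,7,0],"dr":[0,0,0]},{"dp":[-90,14,0],"dr":[0,0,0]},{"dp":[-111,17,0],"dr":[0,0,0]},{"dp":[-111,17,0],"dr":[0,0,0]},{"dp":[-111,17,0],"dr":[0,0,0]}]'
python3 -m jog '[{"dp":[0,0,0],"dr":[0,0,0]},{"dp":[0,0,0],"dr":[0,0,0]},{"dp":[0,0,0],"dr":[0,0,0]}]'
python3 see.py press 0.195 w8.png;python3 see.py filter 0.1105; python3 to.py 0.602 -0.048 0.262 90
```

```text
t: 18.05
ee_pos: [0.5847, 0.0625, 0.2626]
tcp_rot: [-2.22, -2.221, 0.002]
wrist_force: [-0.0, 0.1, -0.3]
width: 0.0125
finger_force: 58.6
t: 18.55
ee_pos: [0.6017, -0.0469, 0.2626]
tcp_rot: [-2.222, -2.219, 0.001]
wrist_force: [0.4, 0.2, -1.1]
width: 0.0125
finger_force: 58.6
t: 18.85
ee_pos: [0.6021, -0.0457, 0.2637]
tcp_rot: [-2.22, -2.223, -0.0]
wrist_force: [0.4, 0.0, 0.6]
width: 0.0127
finger_force: 58.6
lm [ 0.5988 -0.0515  0.1988] 0.79
px [280. 231.] [372. 377.] rect ((596.894775390625, -68.89974975585938), (95.30025482177734, 53.4558219909668), 73.80982208251953) x 575.9 629.1 y -119.3 -22.3
lm [ 0.5995 -0.0507  0.1035] 0.67
px [266. 174.] [382. 266.] rect ((600.9335327148438, -40.06583023071289), (90.7850341796875, 72.28960418701172), 3.3688769340515137) x 555.8 647.1 y -78.4 -4.1
t 19.15 dp [-1.5 -0.1  1.7] dr [ 0. -0.  0.] w 0.0127
```

View pics/w8.png

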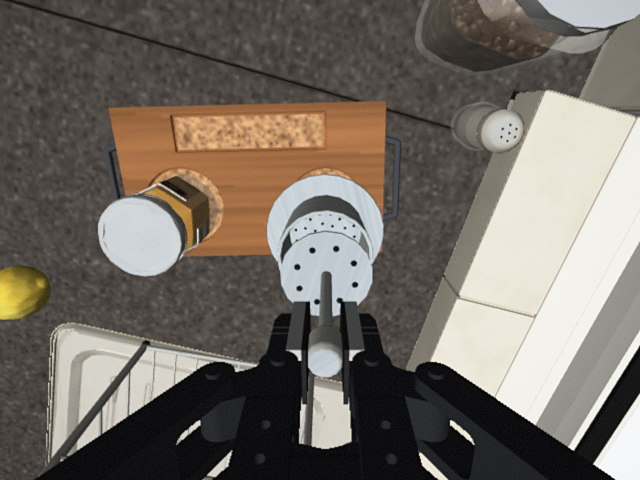

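```bash
python3 -m jog '[{"dp":[-2.5,-1,8],"dr":[0,0,0]},{"dp":[-2.5,-1,18],"dr":[0,0,0]},{"dp":[-2.5,-1,26],"dr":[0,0,0]},{"dp":[-2.5,-1,26],"dr":[0,0,0]},{"dp":[-2.5,-1,26],"dr":[0,0,0]}]'
python3 see.py press 0.17 w9.png
python3 - <<'E'
from h import *
p=cv2.imread('pics/w9.png'); cv2.imwrite('pics/w9c.png',cv2.resize(p[150:390,220:430],None,fx=2.5,fy=2.5))
E
python3 to.py 0.601 -0.049 0.178 90
```

```text
t: 19.65
ee_pos: [0.6009, -0.0493, 0.2373]
tcp_rot: [-2.221, -2.221, 0.001]
wrist_force: [-0.1, -0.5, -0.2]
width: 0.0131
finger_force: 58.6
lm [ 0.5994 -0.0554  0.1703] 0.9
px [280. 232.] [371. 377.] rect ((595.1897583007812, -71.90989685058594), (93.60567474365234, 52.221649169921875), 73.76071166992188) x 574.9 627.1 y -121.7 -26.0
t 19.8 dp [ 0.2 -0.4 60. ] dr [ 0.001 -0.     0.   ] w 0.013
```

View pics/w9c.png

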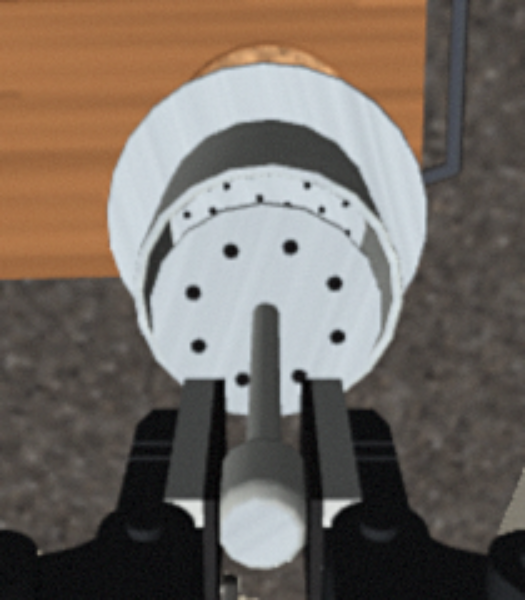

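```bash
python3 px.py 0.165 '[[275.2,270],[381.6,270],[328,216]]'; python3 px.py 0.174 '[[279.4,275],[373,275],[326,231.3]]';python3 px.py 0.112 '[[263,240],[390.4,240],[328,176]]'
```

```text
[ 0.60135026 -0.04923402  0.23799041] [[572.1 -51.  165. ]
 [634.3 -51.  165. ]
 [602.8 -18.4 165. ]]
[ 0.60132529 -0.0492661   0.23800632] [[575.5 -50.3 174. ]
 [628.1 -50.3 174. ]
 [601.7 -24.6 174. ]]
[ 0.60133777 -0.04924854  0.23801501] [[556.9 -50.2 112. ]
 [648.1 -50.2 112. ]
 [603.3  -4.5 112. ]]
```

The disc is about 1 mm to -x of the chamber centre; y is good. Correct and lower.

```bash
python3 -m jog '[{"dp":[0.5,1.2,0],"dr":[0,0,0]},{"dp":[0.5,1.2,4],"dr":[0,0,0]},{"dp":[0.5,1.2,8],"dr":[0,0,0]},{"dp":[0.5,1.2,13],"dr":[0,0,0]},{"dp":[0.5,1.2,18],"dr":[0,0,0]}]'
python3 -m jog '[{"dp":[0,0,5],"dr":[0,0,0]},{"dp":[0,0,10],"dr":[0,0,0]},{"dp":[0,0,15],"dr":[0,0,0]},{"dp":[0,0,20],"dr":[0,0,0]},{"dp":[0,0,22],"dr":[0,0,0]}]'
```

```text
t: 20.45
ee_pos: [0.6022, -0.0487, 0.219]
tcp_rot: [-2.221, -2.221, 0.0]
wrist_force: [-0.5, -0.9, -1.2]
width: 0.0126
finger_force: 58.6
t: 20.95
ee_pos: [0.6021, -0.0487, 0.197]
tcp_rot: [-2.221, -2.221, 0.001]
wrist_force: [-0.1, 0.0, -1.3]
width: 0.0127
finger_force: 58.6
```

```bash
python3 -m jog '[{"dp":[0,0,5],"dr":[0,0,0]},{"dp":[0,0,10],"dr":[0,0,0]},{"dp":[0,0,14],"dr":[0,0,0]},{"dp":[0,0,17],"dr":[0,0,0]},{"dp":[0,0,17],"dr":[0,0,0]}]'
python3 -m jog '[{"dp":[0,0,0],"dr":[0,0,0]},{"dp":[0,0,0],"dr":[0,0,0]}]'
```

```text
t: 21.45
ee_pos: [0.6021, -0.0487, 0.1802]
tcp_rot: [-2.221, -2.221, 0.001]
wrist_force: [-0.3, -0.1, -1.0]
width: 0.0126
finger_force: 58.6
t: 21.65
ee_pos: [0.6025, -0.0487, 0.1808]
tcp_rot: [2.221, 2.221, 0.0]
wrist_force: [0.6, -1.0, -1.2]
width: 0.0127
finger_force: 58.6
```

```bash
python3 -m jog '[{"dp":[0,0,1.5],"dr":[0,0,0]},{"dp":[0,0,1.5],"dr":[0,0,0]}]'
python3 -m jog '[{"dp":[0,0,0],"dr":[0,0,0]},{"dp":[0,0,0],"dr":[0,0,0]},{"dp":[0,0,0],"dr":[0,0,0]},{"dp":[0,0,0],"dr":[0,0,0]},{"dp":[0,0,0],"dr":[0,0,0]}]' -1
python3 -m jog '[{"dp":[0,0,-15],"dr":[0,0,0]},{"dp":[0,0,-50],"dr":[0,0,0]},{"dp":[0,0,-85],"dr":[0,0,0]},{"dp":[0,0,-85],"dr":[0,0,0]},{"dp":[0,0,-85],"dr":[0,0,0]}]'
python3 see.py press 0.17 w10.png
python3 - <<'E'
from h import *
p=cv2.imread('pics/w10.png'); cv2.imwrite('pics/w10c.png',cv2.resize(p[130:370,220:430],None,fx=2.5,fy=2.5))
E
python3 to.py 0.395 0.310 0.25 90
```

```text
t: 21.85
ee_pos: [0.6023, -0.0487, 0.1791]
tcp_rot: [-2.221, -2.221, -0.0]
wrist_force: [0.4, -0.8, -1.0]
width: 0.0124
finger_force: 58.6
t: 22.35
ee_pos: [0.6023, -0.0487, 0.1792]
tcp_rot: [-2.221, -2.221, -0.0]
wrist_force: [-0.2, 0.7, 0.2]
width: 0.0831
finger_force: 0.0
t: 22.85
ee_pos: [0.6028, -0.0488, 0.2649]
tcp_rot: [2.221, 2.22, 0.002]
wrist_force: [-0.9, 0.0, -0.9]
width: 0.0855
finger_force: 0.0
lm [ 0.5991 -0.0557  0.1159] 0.64
px [292. 210.] [357. 278.] rect ((599.3768920898438, -39.242794036865234), (43.79167175292969, 40.502437591552734), 57.94032669067383) x 582.0 622.9 y -65.5 -20.0
t 23.0 dp [ 358.7 -206.8   13.4] dr [-0.002 -0.     0.   ] w 0.085
```

View pics/w10c.png

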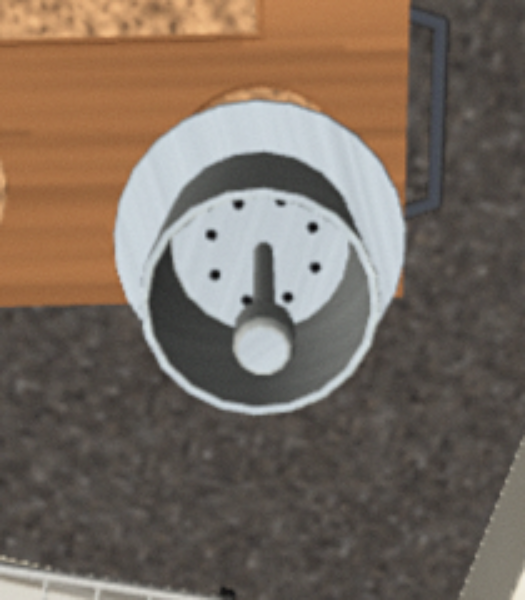

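Press sits flat and centred in the filter (knob at (262,345) in the crop). On to the steel lid.

```bash
python3 -m jog '[{"dp":[42,-24,0],"dr":[0,0,0]},{"dp":[84,-48,0],"dr":[0,0,0]},{"dp":[126,-72,0],"dr":[0,0,0]},{"dp":[168,-97,0],"dr":[0,0,0]},{"dp":[210,-121,0],"dr":[0,0,0]}]'
python3 -m jog '[{"dp":[42,-24,0],"dr":[0,0,0]},{"dp":[84,-48,20],"dr":[0,0,0]},{"dp":[120,-70,50],"dr":[0,0,0]},{"dp":[148,-86,85],"dr":[0,0,0]},{"dp":[148,-86,95],"dr":[0,0,0]}]'
python3 -m jog '[{"dp":[0,0,0],"dr":[0,0,0]},{"dp":[0,0,0],"dr":[0,0,0]}]'
python3 see.py lid 0.008 w11.png
python3 - <<'E'
import cv2;from h import *
p=cv2.imread('pics/w11.png')
c=cv2.HoughCircles(cv2.medianBlur(cv2.cvtColor(p,cv2.COLOR_BGR2GRAY),3)[100:330,200:450],cv2.HOUGH_GRADIENT,1,8,param1=100,param2=22,minRadius=7,maxRadius=70)
print(c[0][:10]+[200,100,0])
E
python3 to.py 0.395 0.310 0.054 90
```

```text
t: 23.5
ee_pos: [0.4796, 0.1624, 0.2632]
tcp_rot: [-2.221, -2.22, 0.002]
wrist_force: [0.7, 0.0, -0.9]
width: 0.0854
finger_force: 0.0
t: 24.0
ee_pos: [0.3916, 0.3106, 0.1652]
tcp_rot: [-2.216, -2.225, 0.009]
wrist_force: [0.9, -0.4, 0.4]
width: 0.0853
finger_force: 0.0
t: 24.2
ee_pos: [0.3956, 0.3088, 0.1694]
tcp_rot: [2.222, 2.221, -0.001]
wrist_force: [0.7, 0.6, 0.1]
width: 0.0853
finger_force: 0.0
lm [3.726e-01 4.386e-01 2.000e-04] 0.62
lm [ 3.936e-01  3.090e-01 -3.000e-04] 0.61
px [237.   0.] [333. 100.] rect ((367.62591552734375, 434.0785827636719), (66.82952117919922, 62.68617248535156), 0.01802246831357479) x 334.2 401.0 y 402.7 465.4
[[323.5        220.5         42.09999847]
 [314.5        221.5         50.5       ]
 [317.5        235.5         33.79999924]
 [309.5        230.5         41.40000153]
 [210.5        319.5         32.59999847]
 [302.5        220.5         50.5       ]
 [327.5        228.5         28.        ]
 [333.5        211.5         29.29999924]
 [310.5        242.5         33.79999924]
 [367.5        176.5         32.20000076]]
t 24.35 dp [  1.   -1.7 116.3] dr [ 0.001 -0.001 -0.002] w 0.0857
```

```bash
cat > lid.py <<'E'
from h import *
s,p=shot('wrist'); W=np.eye(4); W[:3,:3]=R.from_rotvec(s['tcp_rot']).as_matrix(); W[:3,3]=s['ee_pos']; W=W@p['mount']
p2=dict(p,position=W[:3,3],attitude=R.from_matrix(W[:3,:3]).as_rotvec())
for d in cams.silhouettes('lid',p):
    m=d['pixels'].astype(np.uint8); bgr=p['pixels'][d['pixels']].mean(0).round()
    c=max(cv2.findContours(m,cv2.RETR_EXTERNAL,cv2.CHAIN_APPROX_NONE)[0],key=cv2.contourArea)[:,0].astype(float)
    print(bgr,c.min(0),c.max(0))
    for z in (.0065,.059): w=ray(p2,c,z)*1000; print(z,'x',w[:,0].min(),w[:,0].max(),'y',w[:,1].min(),w[:,1].max())
print(s['ee_pos'])
E
python3 lid.py
```

```text
[234. 234. 233.] [280. 180.] [363. 260.]
0.0065 x 360.14546408937275 427.4572257506455 y 277.90273406359535 344.80257976377237
0.059 x 366.49813726914084 421.85580041856736 y 298.4550797240015 353.4739803086484
[0.3964812  0.30886328 0.17028517]
```

The mask mean colour is grey-white, so this is the steel lid, at (0.394, 0.311).

```bash
python3 -m jog '[{"dp":[2,-2.5,40],"dr":[0,0,0]},{"dp":[2,-2.5,80],"dr":[0,0,0]},{"dp":[2,-2.5,110],"dr":[0,0,0]},{"dp":[2,-2.5,116],"dr":[0,0,0]},{"dp":[2,-2.5,116],"dr":[0,0,0]}]'
python3 -m jog '[{"dp":[0,0,0],"dr":[0,0,0]},{"dp":[0,0,0],"dr":[0,0,0]},{"dp":[0,0,0],"dr":[0,0,0]},{"dp":[0,0,0],"dr":[0,0,0]},{"dp":[0,0,0],"dr":[0,0,0]}]' 1
python3 -m jog '[{"dp":[0,0,0],"dr":[0,0,0]},{"dp":[0,0,0],"dr":[0,0,0]},{"dp":[0,0,0],"dr":[0,0,0]},{"dp":[0,0,0],"dr":[0,0,0]},{"dp":[0,0,0],"dr":[0,0,0]}]'
```

```text
t: 24.95
ee_pos: [0.3929, 0.3109, 0.0532]
tcp_rot: [-2.222, -2.221, 0.002]
wrist_force: [0.6, -0.6, 0.5]
width: 0.0853
finger_force: 0.0
t: 25.45
ee_pos: [0.3933, 0.3116, 0.0538]
tcp_rot: [2.221, 2.221, 0.002]
wrist_force: [1.7, -1.0, 3.9]
width: 0.0147
finger_force: 58.7
t: 25.95
ee_pos: [0.3934, 0.3116, 0.0537]
tcp_rot: [2.221, 2.221, 0.002]
wrist_force: [1.4, -0.2, 5.3]
width: 0.0145
finger_force: 58.6
```

```bash
python3 -m jog '[{"dp":[0,0,-15],"dr":[0,0,0]},{"dp":[0,0,-55],"dr":[0,0,0]},{"dp":[0,0,-100],"dr":[0,0,0]},{"dp":[0,0,-145],"dr":[0,0,0]},{"dp":[0,0,-190],"dr":[0,0,0]}]'
python3 -m jog '[{"dp":[0,0,-25],"dr":[0,0,0]},{"dp":[0,0,-40],"dr":[0,0,0]},{"dp":[0,0,-40],"dr":[0,0,0]},{"dp":[0,0,-40],"dr":[0,0,0]}]'
sed -i 's/(.0065,.059)/(s["ee_pos"][2]-.0472,)/' lid.py; python3 lid.py; python3 to.py 0.602 -0.049 0.284 90
```

```text
t: 26.45
ee_pos: [0.3922, 0.3109, 0.2447]
tcp_rot: [-2.221, -2.221, 0.001]
wrist_force: [1.2, 1.5, -2.0]
width: 0.0146
finger_force: 58.9
t: 26.85
ee_pos: [0.3926, 0.3111, 0.2824]
tcp_rot: [-2.221, -2.221, 0.001]
wrist_force: [-0.2, -0.0, -1.5]
width: 0.0145
finger_force: 58.9
[225. 117.  58.] [266.  31.] [334. 106.]
0.2351658651390052 x 366.7344730587728 396.1470709984121 y 399.08056186556007 428.5991848133496
[202. 202. 198.] [262. 223.] [392. 359.]
0.2351658651390052 x 359.4247233013434 427.2397939366582 y 266.55025815959976 345.1951022985578
[0.39259063 0.31112361 0.28236587]
t 26.95 dp [-359.9  209.7   -2.2] dr [-0.002  0.001  0.   ] w 0.0144
```

```bash
python3 -m jog '[{"dp":[-42,24,0],"dr":[0,0,0]},{"dp":[-84,49,0],"dr":[0,0,0]},{"dp":[-126,73,0],"dr":[0,0,0]},{"dp":[-168,98,0],"dr":[0,0,0]},{"dp":[-210,122,0],"dr":[0,0,0]}]'
python3 -m jog '[{"dp":[-42,24,0],"dr":[0,0,0]},{"dp":[-84,49,0],"dr":[0,0,0]},{"dp":[-120,70,0],"dr":[0,0,0]},{"dp":[-149,87,0],"dr":[0,0,0]},{"dp":[-150,88,0],"dr":[0,0,0]}]'
python3 -m jog '[{"dp":[0,0,0],"dr":[0,0,0]},{"dp":[0,0,0],"dr":[0,0,0]},{"dp":[0,0,0],"dr":[0,0,0]}]'
python3 lid.py; python3 see.py filter 0.1105 w12.png; python3 to.py 0.602 -0.050 0.264 90
```

```text
t: 27.45
ee_pos: [0.5151, 0.0994, 0.2819]
tcp_rot: [-2.22, -2.221, 0.002]
wrist_force: [0.3, 0.3, -1.2]
width: 0.0147
finger_force: 58.9
t: 27.95
ee_pos: [0.6039, -0.0522, 0.2807]
tcp_rot: [-2.224, -2.216, 0.004]
wrist_force: [0.4, 0.4, -0.6]
width: 0.0147
finger_force: 58.9
t: 28.25
ee_pos: [0.6023, -0.0476, 0.2831]
tcp_rot: [-2.22, -2.223, 0.0]
wrist_force: [-0.6, 0.7, -0.5]
width: 0.0144
finger_force: 58.9
[167. 166. 160.] [262. 224.] [392. 359.]
0.23590371601678442 x 569.142897148696 636.85763588664 y -92.11808421027182 -14.000967107827812
[ 0.60225426 -0.04759479  0.28310372]
px [268. 168.] [379. 243.] rect ((600.76708984375, -34.72165298461914), (92.2777099609375, 61.7993278503418), 1.9433406591415405) x 555.0 647.4 y -67.0 -3.9
t 28.5 dp [-1.9 -0.7 19.4] dr [ 0.    -0.     0.001] w 0.0149
```

```bash
python3 -m jog '[{"dp":[-2,-0.6,8],"dr":[0,0,0]},{"dp":[-2,-0.6,18],"dr":[0,0,0]},{"dp":[-2,-0.6,28],"dr":[0,0,0]},{"dp":[-2,-0.6,38],"dr":[0,0,0]},{"dp":[-2,-0.6,46],"dr":[0,0,0]}]'
python3 -m jog '[{"dp":[0,0,4],"dr":[0,0,0]},{"dp":[0,0,4],"dr":[0,0,0]},{"dp":[0,0,4],"dr":[0,0,0]}]'
python3 see.py filter 0.1105 w13.png; python3 lid.py
python3 - <<'E'
import cv2
p=cv2.imread('pics/w13.png'); cv2.imwrite('pics/w13c.png',cv2.resize(p[150:390,220:430],None,fx=2.5,fy=2.5))
E
```

```text
t: 29.0
ee_pos: [0.6019, -0.0507, 0.2357]
tcp_rot: [-2.221, -2.221, 0.001]
wrist_force: [0.9, -0.6, -1.0]
width: 0.0148
finger_force: 58.9
t: 29.3
ee_pos: [0.6024, -0.0508, 0.2334]
tcp_rot: [2.221, 2.221, 0.0]
wrist_force: [-0.5, 1.3, 0.1]
width: 0.0145
finger_force: 58.9
px [259. 174.] [388. 260.] rect ((600.4480590820312, -33.842769622802734), (90.84037780761719, 59.55412673950195), 3.089482545852661) x 555.8 647.0 y -65.9 -4.2
[ 0.60250211 -0.05074708  0.23364109]
```

View pics/w13c.png

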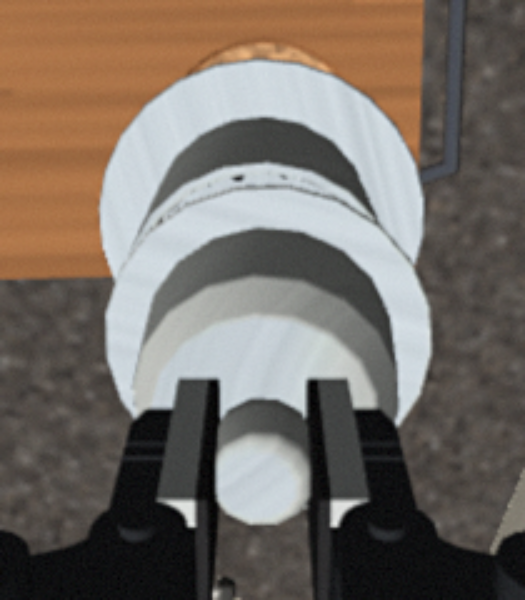

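The lid flange (centre column ~268 in the crop) lines up with the brim (~262) to about 0.5 mm once depth is allowed for. Lower it.

```bash
python3 -m jog '[{"dp":[0.8,-0.3,5],"dr":[0,0,0]},{"dp":[0.8,-0.3,10],"dr":[0,0,0]},{"dp":[0.8,-0.3,14],"dr":[0,0,0]},{"dp":[0.8,-0.3,17],"dr":[0,0,0]},{"dp":[0.8,-0.3,18],"dr":[0,0,0]}]'
python3 -m jog '[{"dp":[0,0,1],"dr":[0,0,0]},{"dp":[0,0,2],"dr":[0,0,0]},{"dp":[0,0,2],"dr":[0,0,0]}]'
```

```text
t: 30.05
ee_pos: [0.6017, -0.0499, 0.2146]
tcp_rot: [-2.221, -2.221, 0.001]
wrist_force: [-0.1, -0.5, 0.1]
width: 0.0148
finger_force: 58.9
t: 30.35
ee_pos: [0.6023, -0.0499, 0.2137]
tcp_rot: [2.221, 2.221, 0.001]
wrist_force: [0.6, -0.0, 2.9]
width: 0.0145
finger_force: 59.3
```

Lid seated: light contact at z 0.2137, 0.214 expected. Release, lift, check, and head for the spoon while turning the wrist.

```bash
python3 -m jog '[{"dp":[0,0,-1],"dr":[0,0,0]},{"dp":[0,0,-1],"dr":[0,0,0]},{"dp":[0,0,-1],"dr":[0,0,0]},{"dp":[0,0,-1],"dr":[0,0,0]},{"dp":[0,0,-1],"dr":[0,0,0]}]' -1
python3 -m jog '[{"dp":[0,0,-15],"dr":[0,0,0]},{"dp":[0,0,-45],"dr":[0,0,0]},{"dp":[0,0,-75],"dr":[0,0,0]},{"dp":[0,0,-75],"dr":[0,0,0]},{"dp":[0,0,-75],"dr":[0,0,0]}]'
python3 see.py lid 0.1665 w14.png; python3 see.py filter 0.1105; python3 to.py 0.501 0.428 0.20 190
python3 - <<'E'
from h import *
print(readout.get_state()['q'])
E
```

```text
t: 30.85
ee_pos: [0.6019, -0.0499, 0.214]
tcp_rot: [-2.221, -2.221, 0.0]
wrist_force: [-0.6, -0.2, 0.6]
width: 0.085
finger_force: 0.0
t: 31.35
ee_pos: [0.6023, -0.05, 0.2895]
tcp_rot: [2.221, 2.221, 0.001]
wrist_force: [0.4, -0.8, -0.6]
width: 0.085
finger_force: 0.0
lm [ 0.6001 -0.0536  0.1579] 0.58
px [277. 193.] [373. 286.] rect ((602.3872680664062, -50.07892608642578), (67.51220703125, 67.40941619873047), 41.804203033447266) x 568.5 636.3 y -85.8 -16.3
px [272. 165.] [379. 242.] rect ((599.6824340820312, -34.77362823486328), (91.12999725341797, 61.39853286743164), 6.231777191162109) x 556.1 646.8 y -69.8 -4.3
t 31.65 dp [ 477.9 -100.4   88.5] dr [-1.000e-03 -2.000e-03 -1.745e+00] w 0.085
[-8.28040043e-02  3.70809647e-01  2.93313830e-01  1.49494950e+00
  9.06382673e-05  1.48797746e+00]
```

```bash
python3 -m jog '[{"dp":[48,-10,0],"dr":[0,0,-0.15]},{"dp":[97,-20,0],"dr":[0,0,-0.29]},{"dp":[145,-30,0],"dr":[0,0,-0.44]},{"dp":[193,-41,0],"dr":[0,0,-0.58]},{"dp":[241,-51,0],"dr":[0,0,-0.73]}]' 0
python3 to.py 0.501 0.428 0.20 190
```

```text
t: 32.15
ee_pos: [0.5501, 0.1927, 0.2889]
tcp_rot: [-1.274, -2.871, 0.0]
wrist_force: [0.6, 0.4, -1.2]
width: 0.0426
finger_force: 0.0
t 32.15 dp [207.4 121.5  88.9] dr [-0.   -0.   -1.01] w 0.0426
```

```bash
python3 -m jog '[{"dp":[41,24,15],"dr":[0,0,-0.15]},{"dp":[82,48,30],"dr":[0,0,-0.29]},{"dp":[124,72,45],"dr":[0,0,-0.44]},{"dp":[166,97,60],"dr":[0,0,-0.58]},{"dp":[200,117,80],"dr":[0,0,-0.72]}]'
python3 to.py 0.501 0.428 0.16 190
```

```text
t: 32.65
ee_pos: [0.504, 0.4206, 0.2088]
tcp_rot: [0.179, 3.136, 0.001]
wrist_force: [0.8, 0.1, -0.4]
width: 0.0426
finger_force: 0.0
t 32.65 dp [ 3.8  7.  48.8] dr [ 0.001  0.001 -0.289] w 0.0426
```

```bash
cat > spoon.py <<'E'
from h import *
import sys
s,p=shot('wrist','sp%d.png'%int(readout.get_state()['t']*10)); W=np.eye(4); W[:3,:3]=R.from_rotvec(s['tcp_rot']).as_matrix(); W[:3,3]=s['ee_pos']; W=W@p['mount']
p2=dict(p,position=W[:3,3],attitude=R.from_matrix(W[:3,:3]).as_rotvec())
for d in cams.landmark_of('teaspoon',p): print('lm',np.round(d['position'],4),d['confidence'])
for d in cams.silhouettes('teaspoon',p)[:1]:
    v,u=np.nonzero(d['pixels']); w=ray(p2,np.c_[u,v].astype(float),float(sys.argv[1]))[:,:2]*1000
    r=cv2.minAreaRect(w.astype(np.float32)); print(u.min(),u.max(),v.min(),v.max(),r)
    c=w.mean(0); a=np.linalg.svd(w-c,full_matrices=0)[2][0]; a*=np.sign(a[0]); t=(w-c)@a; n=(w-c)@[-a[1],a[0]]
    print('centroid',c.round(1),'yaw',np.degrees(np.arctan2(a[1],a[0])).round(1))
    for k in np.arange(t.min()+5,t.max(),12): 
        q=abs(t-k)<3; print((c+a*k+[-a[1]*n[q].mean(),a[0]*n[q].mean()]).round(1),np.ptp(n[q]).round(1))
E
python3 -m jog '[{"dp":[4,7,20],"dr":[0,0,-0.14]},{"dp":[4,7,40],"dr":[0,0,-0.289]},{"dp":[4,7,49],"dr":[0,0,-0.289]},{"dp":[4,7,49],"dr":[0,0,-0.289]},{"dp":[4,7,49],"dr":[0,0,-0.289]}]'
python3 spoon.py 0.004; python3 to.py 0.501 0.428 0.013 190
```

```text
t: 33.15
ee_pos: [0.502, 0.4253, 0.1609]
tcp_rot: [-0.257, 3.131, 0.001]
wrist_force: [-0.5, -0.1, 0.5]
width: 0.0428
finger_force: 0.0
306 337 140 300 ((502.9408264160156, 425.0315246582031), (131.3940887451172, 25.79553985595703), 8.50322151184082)
centroid [510.6 424.8] yaw 10.4
[443.4 412.4] 11.1
[455.2 414.7] 9.8
[467. 417.] 8.4
[478.8 419. ] 7.1
[490.7 420.8] 6.2
[502.5 423.2] 5.6
[514.3 425.3] 5.7
[526.  427.7] 9.8
[537.9 429.6] 24.8
[549.6 432.2] 25.9
[561.4 434.4] 19.4
t 33.3 dp [  1.1   2.4 148.5] dr [ 0.001  0.002 -0.009] w 0.0425
```

```bash
python3 -m jog '[{"dp":[-2,-2.5,45],"dr":[0,0,0]},{"dp":[-2,-2.5,90],"dr":[0,0,0]},{"dp":[-2,-2.5,125],"dr":[0,0,0]},{"dp":[-2,-2.5,140],"dr":[0,0,0]},{"dp":[-2,-2.5,147],"dr":[0,0,0]}]' 0.2
python3 -m jog '[{"dp":[0,0,0],"dr":[0,0,0]},{"dp":[0,0,0],"dr":[0,0,0]}]'
python3 to.py 0.505 0.4237 0.014 190
```

```text
t: 33.8
ee_pos: [0.5037, 0.4228, 0.0119]
tcp_rot: [0.262, -3.129, 0.001]
wrist_force: [0.2, 0.1, 0.2]
width: 0.0343
finger_force: 0.0
t: 34.0
ee_pos: [0.5049, 0.424, 0.0147]
tcp_rot: [-0.263, 3.129, 0.002]
wrist_force: [0.8, -0.2, -0.2]
width: 0.0342
finger_force: 0.0
t 34.0 dp [-0.1 -0.3  0.7] dr [ 0.001  0.002 -0.007] w 0.0342
```

```bash
python3 -m jog '[{"dp":[0,0,0.5],"dr":[0,0,0]},{"dp":[0,0,0.5],"dr":[0,0,0]},{"dp":[0,0,0.5],"dr":[0,0,0]},{"dp":[0,0,0.5],"dr":[0,0,0]},{"dp":[0,0,0.5],"dr":[0,0,0]}]' 1
python3 -m jog '[{"dp":[0,0,0],"dr":[0,0,0]},{"dp":[0,0,-10],"dr":[0,0,0]},{"dp":[0,0,-50],"dr":[0,0,0]},{"dp":[0,0,-90],"dr":[0,0,0]},{"dp":[0,0,-105],"dr":[0,0,0]}]'
python3 -m jog '[{"dp":[0,0,0],"dr":[0,0,0]},{"dp":[0,0,0],"dr":[0,0,0]}]'
python3 spoon.py 0.11; python3 to.py 0.5305 0.024 0.12 181.5
```

```text
t: 34.5
ee_pos: [0.505, 0.424, 0.0147]
tcp_rot: [-0.263, 3.128, 0.003]
wrist_force: [1.0, -1.4, 5.4]
width: 0.017
finger_force: 58.3
t: 35.0
ee_pos: [0.5055, 0.4247, 0.1233]
tcp_rot: [-0.263, 3.125, 0.006]
wrist_force: [0.3, -0.5, -0.1]
width: 0.0173
finger_force: 58.2
t: 35.2
ee_pos: [0.504, 0.4235, 0.1181]
tcp_rot: [-0.264, 3.13, 0.001]
wrist_force: [-0.3, 0.1, -1.0]
width: 0.0171
finger_force: 58.2
lm [0.5002 0.4242 0.1053] 0.58
298 353 157 440 ((501.6542663574219, 420.97735595703125), (131.72808837890625, 25.190994262695312), 14.330123901367188)
centroid [502.4 424.3] yaw 10.4
[440.9 413. ] 10.3
[452.7 415.1] 9.9
[464.5 417.3] 8.9
[476.3 419.4] 8.0
[488.1 421.6] 7.0
[499.9 423.8] 6.7
[511.7 426.2] 5.2
[523.5 428.4] 11.0
[535.4 430.2] 21.6
[547.1 432.4] 25.2
[558.9 434.7] 20.5
t 35.35 dp [  40.  -397.8   -3.1] dr [-0.001 -0.002  0.142] w 0.017
```

```bash
python3 -m jog '[{"dp":[4,-45,-1],"dr":[0,0,0.03]},{"dp":[9,-92,-2],"dr":[0,0,0.06]},{"dp":[13,-140,-3],"dr":[0,0,0.1]},{"dp":[17,-188,-3],"dr":[0,0,0.142]},{"dp":[22,-236,-3],"dr":[0,0,0.142]}]'
python3 -m jog '[{"dp":[0,-30,0],"dr":[0,0,0]}]'
python3 to.py 0.534 0.024 0.10 181.5
```

```text
t: 35.85
ee_pos: [0.5212, 0.1852, 0.1197]
tcp_rot: [0.039, -3.14, 0.001]
wrist_force: [0.6, 0.2, 0.3]
width: 0.017
finger_force: 58.3
t: 35.95
ee_pos: [0.5217, 0.1539, 0.1197]
tcp_rot: [0.038, -3.139, 0.002]
wrist_force: [0.1, 0.2, 0.2]
width: 0.0172
finger_force: 58.3
t 35.95 dp [  -9.1 -130.2   19.8] dr [-0.001 -0.002 -0.002] w 0.0172
```

```bash
python3 -m jog '[{"dp":[-4,-43,0],"dr":[0.07,0,0]},{"dp":[-9,-86,5],"dr":[0.14,0,0]},{"dp":[-9,-120,10],"dr":[0.21,0,0]},{"dp":[-9,-130,20],"dr":[0.21,0,0]},{"dp":[-9,-130,20],"dr":[0.21,0,0]}]'
python3 -m jog '[{"dp":[0,0,0],"dr":[0,0,0]},{"dp":[0,0,0],"dr":[0,0,0]}]'
python3 spoon.py 0.085
python3 - <<'E'
from h import *
s=readout.get_state(); M=R.from_rotvec(s['tcp_rot']).as_matrix()
print(s['ee_pos'],M.round(3)); print('tip',s['ee_pos']+M[:,2]*.011)
print('dp for down 60:',(M.T@(np.array([.534,.0245,.036])-s['ee_pos'])*1000).round(1))
E
```

```text
t: 36.45
ee_pos: [0.5337, 0.027, 0.0986]
tcp_rot: [0.039, -3.124, 0.326]
wrist_force: [-0.0, 0.3, 1.0]
width: 0.0171
finger_force: 58.3
t: 36.65
ee_pos: [0.5352, 0.0284, 0.1008]
tcp_rot: [-0.042, 3.121, -0.327]
wrist_force: [0.6, 0.8, 0.7]
width: 0.0171
finger_force: 58.3
lm [0.5319 0.0264 0.0865] 0.63
298 354 158 440 ((537.1637573242188, 29.258182525634766), (27.42464256286621, 139.4838409423828), 88.60841369628906)
centroid [538.1  26.1] yaw 2.3
[472.4  23.3] 11.9
[484.4  23.8] 11.0
[496.4  24.4] 9.7
[508.4  25.1] 8.9
[520.4  25.7] 7.9
[532.4  26. ] 7.2
[544.4  26.5] 6.0
[556.4  27.1] 8.0
[568.3  27.9] 21.2
[580.3  28. ] 26.0
[592.4  27.8] 25.9
[604.4  27.6] 15.8
[0.53524523 0.0281767  0.10096702] [[-1.    -0.026  0.006]
 [-0.027  0.978 -0.208]
 [-0.001 -0.208 -0.978]]
tip [0.53531405 0.02589192 0.09020714]
dp for down 60: [ 1.4  9.9 64.3]
```

```bash
python3 -m jog '[{"dp":[0.5,3,20],"dr":[0,0,0]},{"dp":[1,5,35],"dr":[0,0,0]},{"dp":[1.4,8,50],"dr":[0,0,0]},{"dp":[1.4,9.5,60],"dr":[0,0,0]},{"dp":[1.4,10,64],"dr":[0,0,0]}]'
python3 -m jog '[{"dp":[0,0,0],"dr":[0,0,0]},{"dp":[0,0,0],"dr":[0,0,0]}]'
python3 spoon.py 0.022 | head -3
```

```text
t: 37.3
ee_pos: [0.5333, 0.024, 0.0353]
tcp_rot: [-0.042, 3.122, -0.329]
wrist_force: [-0.3, 0.5, -0.4]
width: 0.0168
finger_force: 58.3
t: 37.5
ee_pos: [0.5341, 0.0239, 0.0365]
tcp_rot: [-0.041, 3.121, -0.329]
wrist_force: [-0.1, 0.7, -0.2]
width: 0.017
finger_force: 58.3
lm [0.5306 0.0209 0.0226] 0.63
298 354 157 440 ((535.2289428710938, 25.253231048583984), (27.54195213317871, 138.37960815429688), 88.36898803710938)
centroid [536.3  21.8] yaw 2.2
```

```bash
python3 -m jog '[{"dp":[0,0.3,2],"dr":[0,0,0]},{"dp":[0,0.3,2],"dr":[0,0,0]}]'
python3 -m jog '[{"dp":[0,0,0],"dr":[0,0,0]},{"dp":[0,0,-1],"dr":[0,0,0]},{"dp":[0,0,-2],"dr":[0,0,0]},{"dp":[0,0,-5],"dr":[0,0,0]},{"dp":[0,0,-10],"dr":[0,0,0]}]' 0.35
python3 -m jog '[{"dp":[0,0,-30],"dr":[0,0,0]},{"dp":[0,0,-70],"dr":[0,0,0]},{"dp":[0,0,-110],"dr":[0,0,0]},{"dp":[0,0,-130],"dr":[0,0,0]},{"dp":[0,0,-130],"dr":[0,0,0]}]'
python3 spoon.py 0.018
python3 - <<'E'
from h import *
s,p=shot('top','top_end.png')
for n in 'glass filter lid press teaspoon honey_jar coffee_jar'.split():
    print(n,[(np.round(d['position'],3),round(d['confidence'],2)) for d in cams.landmark_of(n,p)])
E
```

```text
t: 37.85
ee_pos: [0.5337, 0.0237, 0.0339]
tcp_rot: [-0.041, 3.121, -0.329]
wrist_force: [0.5, -0.1, -0.4]
width: 0.017
finger_force: 58.3
t: 38.35
ee_pos: [0.5335, 0.0257, 0.0439]
tcp_rot: [-0.041, 3.122, -0.329]
wrist_force: [0.1, -0.1, -0.8]
width: 0.0277
finger_force: 0.0
t: 38.85
ee_pos: [0.5347, 0.0537, 0.1744]
tcp_rot: [-0.041, 3.116, -0.326]
wrist_force: [1.1, -0.2, -0.5]
width: 0.0276
finger_force: 0.0
lm [0.5279 0.0209 0.013 ] 0.98
311 341 132 293 ((531.7345581054688, 22.228187561035156), (131.9322967529297, 25.617393493652344), 2.312058448791504)
centroid [538.9  22.1] yaw 3.2
[470.9  18.4] 10.8
[482.8  19.3] 9.4
[494.8  19.2] 8.8
[506.8  19.8] 8.0
[518.8  20.7] 7.4
[530.8  21.1] 5.7
[542.8  21.7] 5.0
[554.7  23. ] 10.0
[566.7  23.5] 24.5
[578.7  24.2] 25.7
[590.7  25.1] 19.8
glass [(array([ 0.295,  0.225, -0.005]), 0.7)]
filter []
lid [(array([0.37 , 0.441, 0.004]), 0.72)]
press []
teaspoon []
honey_jar []
coffee_jar []
```

```bash
python3 -m jog '[{"dp":[0,45,-10],"dr":[0,0,0]},{"dp":[0,90,-20],"dr":[0,0,0]},{"dp":[0,130,-30],"dr":[0,0,0]},{"dp":[0,170,-30],"dr":[0,0,0]},{"dp":[0,180,-30],"dr":[0,0,0]}]'
python3 - <<'E'
from h import *
for c in ('scene','top'):
    s,p=shot(c)
    for n in 'tray glass filter lid teaspoon honey_jar coffee_jar'.split():
        print(c,n,[(np.round(d['position'],3),round(d['confidence'],2)) for d in cams.landmark_of(n,p)])
E
```

```text
t: 39.9
ee_pos: [0.5278, 0.2385, 0.1616]
tcp_rot: [-0.046, 3.122, -0.328]
wrist_force: [-0.4, -0.4, 0.1]
width: 0.0279
finger_force: 0.0
scene tray [(array([ 0.534, -0.028,  0.001]), 0.8)]
scene glass [(array([ 0.295,  0.221, -0.003]), 0.68), (array([ 0.599, -0.054,  0.011]), 0.62)]
scene filter [(array([ 0.603, -0.055,  0.102]), 0.86)]
scene lid [(array([ 0.604, -0.052,  0.159]), 0.86), (array([ 0.365,  0.438, -0.001]), 0.7)]
scene teaspoon [(array([0.531, 0.025, 0.017]), 0.74)]
scene honey_jar [(array([ 0.461, -0.054,  0.014]), 0.69)]
scene coffee_jar [(array([0.73 , 0.122, 0.003]), 0.61), (array([ 0.602, -0.053,  0.014]), 0.22)]
top tray [(array([ 0.53 , -0.031, -0.001]), 0.59)]
top glass [(array([ 0.605, -0.045,  0.012]), 0.54)]
top filter [(array([ 0.601, -0.048,  0.103]), 0.89), (array([ 0.531, -0.028, -0.   ]), 0.56)]
top lid [(array([ 0.599, -0.05 ,  0.157]), 0.74)]
top teaspoon [(array([0.529, 0.02 , 0.013]), 0.81)]
top honey_jar [(array([ 0.459, -0.052,  0.012]), 0.59)]
top coffee_jar [(array([0.731, 0.119, 0.003]), 0.84), (array([ 0.461, -0.054,  0.012]), 0.15)]
```

Everything is where it should be; hand in.

```bash
python3 -c "
from plant import ticket; print(ticket.sign_off())"
```

```text
the job is handed in; nothing more can be done
None
```

The tray is laid and handed in at about 40 s: the glass is in its well with the filter, press and lid stacked on it, the teaspoon is in the groove, and the final camera check shows the honey jar and coffee jar still in place.

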